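Push the cassette through the one-way gate and knock its lock pin down

ROBOT

A 6-joint arm with a two-finger parallel gripper is mounted at the origin on a cart in front of the work surface, level with it; the furniture and walls round the work are solid. World frame = base frame: x ahead of the robot, y to its left, z up, the work surface at z = 0. Lengths are in m, angles in rad, forces in N, time in s.
With the tool pointing down it reaches from about 0.275 to 0.875 m from the base axis. Payload 12.5 kg.
Tool frame: the origin (TCP) lies on the centre line of the jaws, within the pads' length; the fingertips stand r.finger_overhang ahead of it and the grasp point (between the pads) lies 3 mm ahead of it (r.finger_overhang is the distance from the TCP to the fingertips, in m); z points along the fingers, y is the direction in which the jaws open and shut (so a half turn about z gives the same grasp; the last joint's range is limited). The gripper opens to 85 mm and grips with 20 to 120 N. Pads are 22 mm wide; open, the fingers measure 114 mm over their backs; the gripper's body (76 mm by 85 mm) begins 54 mm behind the grasp point. The pads swing forward as they close: fully open they stand 13 mm farther back than shut.
Start: joints at [-1.318, 0.351, 1.652, -0, 1.139, -0.085], TCP at [0.182, -0.519, 0.253] pointing down, gripper open.
Joint ranges: [-2.75, 2.75], [-0.79, 2.1], [0.01, 2.65], [-1.57, 4.71], [0.07, 3.14], [-2.87, 2.87]. Speed limits (rad/s): [2.22, 2.22, 2.79, 3.14, 3.14, 3.14].

INTERFACE

Orientations are given as a unit quaternion [x, y, z, w].
In Python, from cell import r, optics gives the robot as it stands. The module is installed in compiled form; this text tells all that it offers. Calls block until the motion is done:
- r.move_to(position, orientation): joint-space move of the TCP to a pose.
- r.move_linear(position, rot=None, vel=0.15): straight line of the TCP; rot=None keeps the orientation; vel is the mean speed in m/s.
- r.set_joints(angles): joint-space move.
- r.set_gripper(opening, squeeze=None): opening from 0.0 (shut) to 1.0 (fully open); squeeze is the grip in N (None keeps the last); returns when the fingers have stopped.
- r.sleep(seconds).
- r.inverse_kinematics(position, orientation): joint angles nearest the present ones, or None.
- optics.get_image(name): name is "side" or "top" or "wrist"; returns a dict with "pixels" (480x640x3 uint8, red, green, blue), "depth" (480x640 float32, m along the optical axis (not along the pixel's ray), 0 where there is no reading), "fx", "fy", "cx", "cy" (pixels), "D" ([k1, k2, p1, p2, k3] as OpenCV has them; the pictures are not rectified), "camera_from_world" (4x4, takes a point from world to camera coordinates); the wrist camera has in their place "mount" (4x4, takes a point from camera to tool coordinates, whose origin is the TCP and whose axes are the flange's). Camera axes: x right, y down, z forward; pixel columns grow to the right and rows downward; lengths in m; the calibration is good to about 2 mm. A picture is of the moment at which its call begins: read the wrist's pose just before it.
A pose or a line that the arm cannot do raises r.PlanningError and nothing moves.
- r.hand_in(): hands the job in, once; it reports no verdict.
Readings, each from a call of its own:
- r.current_t(): time.
- r.current_q(): joint angles.
- r.current_qvel(): joint speeds.
- r.current_effort(): joint torques, N m.
- r.current_tool_pos(): TCP position.
- r.current_ee_rot(): TCP orientation.
- r.current_contact_force(): force on the tool from outside, world axes, zero at the start.
- r.current_torque(): the same for the moment, N m.
- r.current_opening(): opening from 0.0 (shut) to 1.0 (fully open).
Only numpy, scipy, OpenCV 4.12 (cv2) and the standard library are available. Lean on these libraries where they do the work, as an engineer would, in place of code of your own. Each camera call takes 0.05 s, during which the arm holds its last target.

TASK

Push the cassette along the steel lane, without lifting it, through the sprung one-way gate and far enough into the bay that the gate swings shut behind it. Then take the mallet and knock the sprung lock pin fully down with a brisk blow or two of the mallet's face (never push the pin with the gripper). Finally stand the mallet back upright in the middle of its round pad, let go of it, and leave the brass weight and the loupe where they are.

Things in the scene. Friction and masses are not known exactly. Their poses are not given: they have to be found in the camera images.
- lane_gate (a point): Point on the floor of the fixed steel lane (an open-topped channel), in the middle of the gate line, 4 mm above the bench. x axis: along the lane in the push direction, entry to bay; z up; y across the lane towards the lock pin.
- lane: The lane itself, origin on the bench 4 mm under lane_gate, same axes. Inside, the entry half is 89 mm wide (walls at y = -44.5 and +44.5 mm), the bay 98 mm (y = -54 and +44.5 mm); walls 30 mm above the floor; open entry end at x = -126 mm, end stop at x = +227 mm. All of it can be reached from above. The cassette stands in the entry half, the bay is the half past the gate.
- gate (a joint): Gate leaf angle (rad): 0 shut, across the lane at x = 0; grows to 1.6 as it swings into the bay; it cannot swing the other way. Aluminium leaf, hinge upright at y = -51 mm, 92 mm swing, top 42 mm above the floor, with a lug over the wall into the latch housing. 1 to 3 N push it open; it springs shut once nothing stands within 92 mm past the gate line.
- cassette_center (a point): Cleaner cassette, 112 mm long, 71 wide, 33 high, 0.2 kg, on the lane's floor before the gate, lengthwise. Point at its middle, 16 mm above its underside; its y axis lies along its length. The gate can shut behind it when its rear end is over 92 mm past the gate line: this point 149 to 168 mm past it (171: against the end stop).
- lock_pin (a joint): Travel of the lock pin downwards (m): 0 up, 0.020 fully down (head resting on its housing). A spring bears on it and a friction detent holds it wherever it is driven, so a short blow leaves it part-way and it may be struck again; driving it takes 8 to 10 N.
- pin_top (a point): Centre of the flat top of the lock pin's round steel head (27 mm across), which moves with the pin: 86 mm above the bench when up, 66 mm when down. It stands on a latch housing (40 mm along the lane, 36 mm across, 58 mm high) outside the lane's wall beside the gate, at x = 0, y = +68 mm from lane_gate.
- mallet_head (a point): Middle of the mallet's head: black rubber cylinder, 48 mm across, 75 mm high, standing on one flat face, the striking face, 37.5 mm below this point. A flat-sided wooden handle sticks out level from the middle of the head. 0.36 kg, centre of mass about 11 mm from the head's axis towards the handle. x axis: from handle to head; z: up when standing.
- mallet_grip (a point): Place to grip the mallet's handle, from above and across it: middle of its thickness, 42 mm from the head's axis (18 mm clear of the head). The handle is 22 mm wide, 24 mm high, runs along this point's x axis (head at +x) and ends 112 mm from here towards -x.
- mallet: The whole mallet; origin in the centre of the face it stands on (37.5 mm under mallet_head), same axes.
- pad: Fixed flat round pad, 114 mm across, 10 mm thick, where the mallet stands; origin in the centre of its underside on the bench.
- weight: Bystander: brass knob weight, 36 mm wide, 46 mm tall; origin at the centre of its underside.
- loupe: Bystander: black standing loupe, 40 mm wide and tall; origin at the centre of its underside.

How it is judged:
On the way, in this order (a step that is already met when the one before it is completed fails the run):
1. the cassette, on the lane's floor, pushes the gate open (value of joint gate above 0.4 rad and contact force between cassette and gate above 0.05 N and z of cassette_center in the frame of lane_gate below 0.026 m).
2. the cassette is in the bay and the gate has shut behind it, pin still up (x of cassette_center in the frame of lane_gate above 0.125 m and z of cassette_center in the frame of lane_gate below 0.026 m and value of joint gate below 0.08 rad and value of joint lock_pin below 0.004 m), for 0.2 s.
3. a brisk blow of the mallet drives the pin (pin moving down over 30 mm/s under the mallet) (contact force between mallet and lock_pin above 1 N and velocity of joint lock_pin above 0.03 m/s).
4. the pin is down (over 17.5 of 20 mm) and stays (value of joint lock_pin above 0.0175 m), for 0.2 s.
At the end, for the whole second after the job is handed in: The cassette lies on the floor of the bay (its middle over 125 mm past the gate line), the gate is shut (under 0.08 rad), the lock pin is down (over 17.5 of 20 mm), and the mallet stands at rest on its face on the pad, upright within 0.1 rad, its head within 35 mm of the pad's centre (x of cassette_center in the frame of lane_gate above 0.125 m and z of cassette_center in the frame of lane_gate below 0.026 m and value of joint gate below 0.08 rad and value of joint lock_pin above 0.0175 m and horizontal distance between mallet_head and pad below 0.035 m and angle between mallet_head's own z axis and vertical below 0.1 rad and height (world z) of mallet between 0.005 and 0.014 m and linear speed of mallet below 0.02 m/s); the robot touches nothing.
It fails at once if the cassette is lifted (over 18 mm) (z of cassette_center in the frame of lane_gate above 0.034 m).
It fails at once if the gripper or arm pushes the lock pin (contact force between any of the fingers, the arm and lock_pin above 1.5 N).
It fails at once if the weight or the loupe is displaced by more than 40 mm (distance of any of weight, loupe from where it was at the start of the episode above 0.04 m).
It also fails if it takes over 56 s, if anything falls off the work surface, if the arm or the gripper's body presses on something with over 40 N, if the wrist force passes 120 N, or if a joint passes its speed limit or range.

## Working session

There is one attempt and no reset: what is moved stays moved. The work goes in short steps, each a Python script; the robot and the scene stay as the last script left them, time stands still between calls to the robot, and variables do not carry over. Pictures are saved under pics/ and viewed, and the job is handed in when it is done.

```bash
mkdir -p pics; cat > h.py <<'E'
from cell import r, optics
import numpy as np, cv2
from scipy.spatial.transform import Rotation as R
def grab(n,tag):
    if n=='wrist':
        p=np.array(r.current_tool_pos()); q=np.array(r.current_ee_rot())
    im=optics.get_image(n)
    if n=='wrist':
        T=np.eye(4);T[:3,:3]=R.from_quat(q).as_matrix();T[:3,3]=p
        W=T@np.array(im['mount'])
    else: W=np.linalg.inv(np.array(im['camera_from_world']))
    im['W']=W
    cv2.imwrite(f'pics/{tag}.png',im['pixels'][:,:,::-1])
    np.savez(f'pics/{tag}.npz',**{k:np.array(v) for k,v in im.items()})
    return im
def load(tag): return dict(np.load(f'pics/{tag}.npz'))
def rays(im,uv):
    K=np.array([[im['fx'],0,im['cx']],[0,im['fy'],im['cy']],[0,0,1.]],float)
    n=cv2.undistortPoints(np.array(uv,float).reshape(-1,1,2),K,np.array(im['D'],float)).reshape(-1,2)
    d=np.c_[n,np.ones(len(n))]
    return im['W'][:3,3], d@im['W'][:3,:3].T
def onplane(im,uv,z):
    o,d=rays(im,uv); return o+d*((z-o[2])/d[:,2])[:,None]
def depthpts(im,uv):
    o,d=rays(im,uv); uv=np.array(uv,int).reshape(-1,2)
    return o+d*im['depth'][uv[:,1],uv[:,0]][:,None]
E
python3 - <<'E'
from h import *
for n in ['side','top','wrist']:
    im=grab(n,n+'0'); print(n,im['W'].round(3).tolist(),im['fx'],im['D'])
print(r.finger_overhang,r.current_t(),r.current_ee_rot(),r.current_opening())
E
```

```text
side [[0.918, -0.195, 0.346, 0.261], [-0.397, -0.445, 0.803, -1.043], [-0.003, -0.874, -0.486, 0.51], [0.0, 0.0, 0.0, 1.0]] 485.77920210794 [-0.00258767  0.          0.          0.          0.        ]
top [[0.029, -0.997, 0.078, 0.511], [-1.0, -0.03, -0.009, -0.336], [0.011, -0.078, -0.997, 0.972], [0.0, 0.0, 0.0, 1.0]] 547.952358254491 [-0.06034338  0.          0.          0.          0.        ]
wrist [[0.331, -0.898, -0.29, 0.256], [-0.944, -0.315, -0.102, -0.492], [0.0, 0.307, -0.952, 0.373], [0.0, 0.0, 0.0, 1.0]] 424.26725171319964 [-0.00904948  0.          0.          0.          0.        ]
0.022 0.15 [ 9.85762257e-01  1.68144509e-01 -5.37473986e-05 -4.39570088e-04] 0.9983612991889323
```

View pics/top0.png

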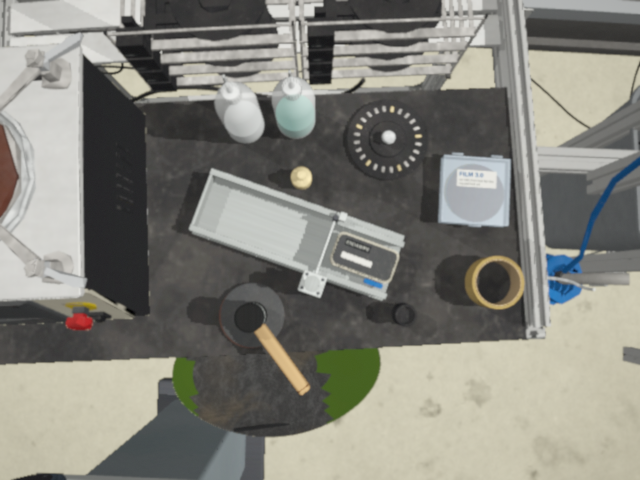

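View pics/side0.png

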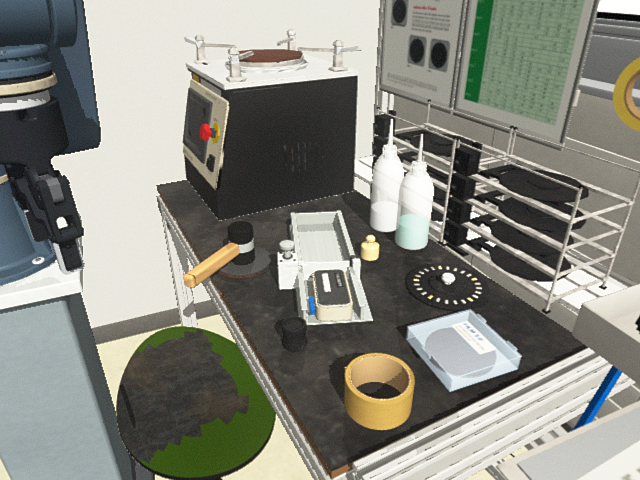

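View pics/wrist0.png

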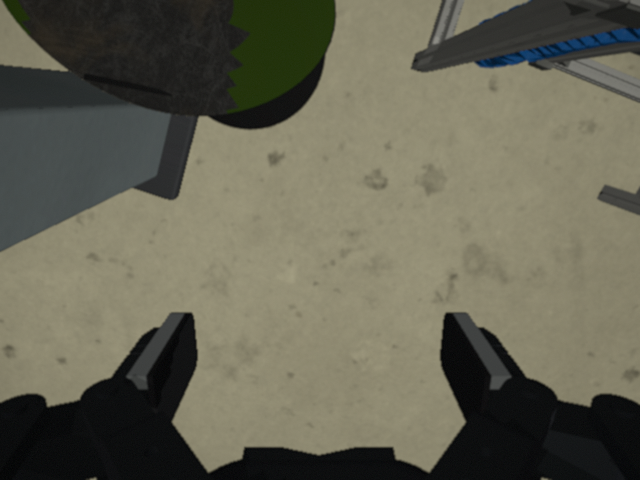

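The top view shows the mallet head at about (250,317) with its handle running to (305,390), and the pad around it. The lane runs from its entry at about (395,270) up-left to the bay at (200,205). The cassette is at (365,257), the housing and pin at (312,283), the weight at (301,178) and the loupe at (403,314). I'll zoom in for exact pixels.

```bash
python3 - <<'E'
from h import *
a=cv2.imread('pics/top0.png')
cv2.imwrite('pics/z1.png',cv2.resize(a[155:305,180:410],None,fx=3.4,fy=3.4,interpolation=cv2.INTER_CUBIC))
cv2.imwrite('pics/z2.png',cv2.resize(a[260:410,190:420],None,fx=3.4,fy=3.4,interpolation=cv2.INTER_CUBIC))
im=load('top0')
for u,v in [(312,283),(250,317),(365,255),(260,220),(290,250),(235,340),(301,178),(280,355),(300,385),(403,314)]: print((u,v),depthpts(im,[(u,v)]).round(4))
E
```

```text
(312, 283) [[ 0.5075 -0.3297  0.0866]]
(250, 317) [[ 0.4502 -0.2319  0.0865]]
(365, 255) [[ 0.5576 -0.4183  0.0378]]
(260, 220) [[ 0.6159 -0.2333  0.0035]]
(290, 250) [[ 0.5642 -0.2884  0.003 ]]
(235, 340) [[ 0.4043 -0.1982  0.0097]]
(301, 178) [[ 0.6855 -0.3051  0.0466]]
(280, 355) [[ 0.3872 -0.2802  0.0564]]
(300, 385) [[ 0.3392 -0.3148  0.057 ]]
(403, 314) [[ 0.4589 -0.4862  0.0327]]
```

View pics/z1.png

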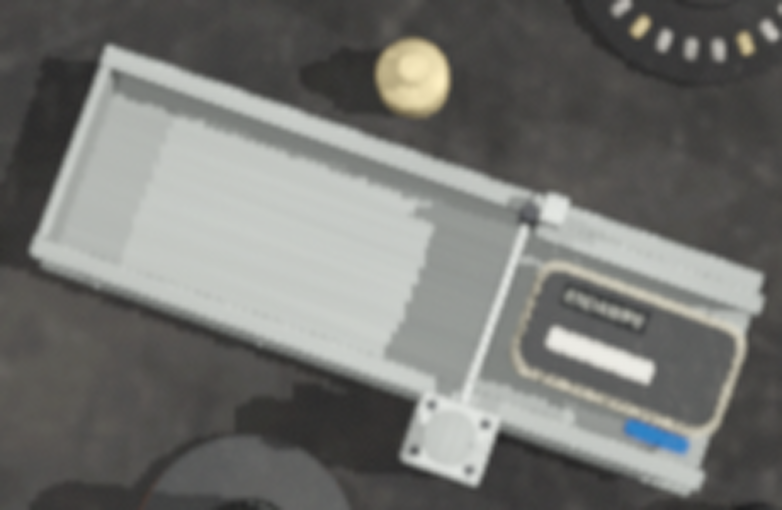

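View pics/z2.png

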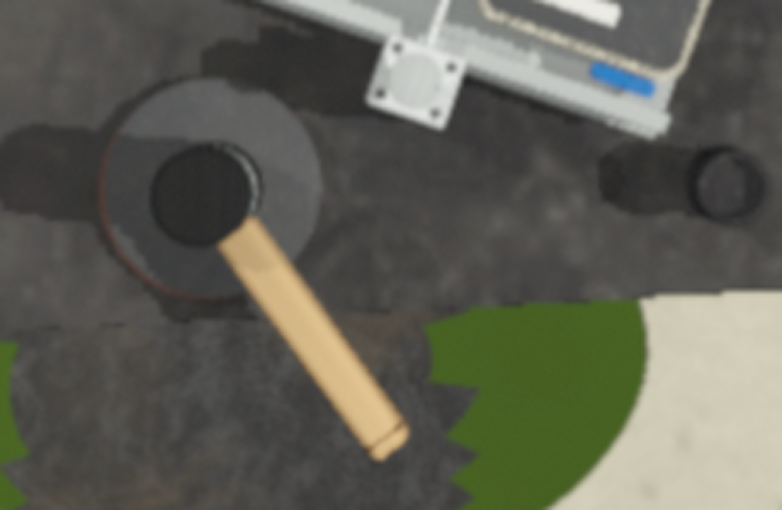

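```bash
cat > meas.py <<'E'
from h import *
def cloud(im):
    v,u=np.mgrid[0:480,0:640]; uv=np.c_[u.ravel(),v.ravel()]
    return depthpts(im,uv).reshape(480,640,3)
def mallet(im):
    P=cloud(im); z=P[...,2]; px=im['pixels'].astype(int)
    roi=(np.hypot(P[...,0]-.45,P[...,1]+.24)<.2)&(im['depth']>0)
    wood=roi&(px[...,0]>px[...,2]+50)&(z>.045)&(z<.065)
    head=roi&(z>.08)&(z<.095)&(px.max(2)<80)
    return P,wood,head
E
python3 - <<'E'
from meas import *
im=load('top0'); P,wood,head=mallet(im)
def rect(m,z,name):
    v,u=np.nonzero(m); q=onplane(im,np.c_[u,v],z)[:,:2]
    rc=cv2.minAreaRect((q*1000).astype(np.float32)); print(name,len(u),'z',np.median(P[m][:,2]).round(4),'mean',q.mean(0).round(4),'rect',rc); return q
h=rect(head,.0855,'head'); w=rect(wood,.0595,'wood')
d=np.linalg.svd(w-w.mean(0))[2][0]; d*=np.sign(d@(h.mean(0)-w.mean(0))); print('handle dir',d,np.degrees(np.arctan2(d[1],d[0])),'head offset',np.cross(d,h.mean(0)-w.mean(0)), 'proj',(w-h.mean(0))@d@np.ones(1) if 0 else [((w-h.mean(0))@d).min(),((w-h.mean(0))@d).max()])
z=P[...,2]; px=im['pixels'].astype(int)
pin=(np.hypot(P[...,0]-.5075,P[...,1]+.33)<.03)&(z>.075); rect(pin,.086,'pin')
hs=(np.hypot(P[...,0]-.5075,P[...,1]+.33)<.04)&(z>.05)&(z<.07); rect(hs|pin,.06,'housing')
wall=(P[...,0]>.46)&(P[...,0]<.72)&(P[...,1]>-.5)&(P[...,1]<-.13)&(z>.029)&(z<.0365)&(px.min(2)>110)
q=rect(wall,.034,'wall')
c=(P[...,0]>.5)&(P[...,0]<.6)&(P[...,1]>-.49)&(P[...,1]<-.34)&(z>.036)&(z<.044)&(px.max(2)<100); rect(c,.037,'cass dark')
blue=(px[...,2]>px[...,0]+70)&(P[...,1]<-.3)&(P[...,1]>-.5)&(P[...,0]>.45)&(P[...,0]<.6); rect(blue,.02,'blue'); print(P[blue][:5])
vis=im['pixels'].copy()
for m,cc in [(head,(255,0,0)),(wood,(0,255,0)),(pin,(255,0,255)),(wall,(255,255,0)),(c,(0,255,255)),(hs,(0,0,255))]: vis[m]=cc
cv2.imwrite('pics/m1.png',cv2.resize(vis[150:410,170:430,::-1],None,fx=2.3,fy=2.3,interpolation=0))
pad=(np.hypot(P[...,0]-.45,P[...,1]+.235)<.075)&(z>.005)&(z<.015)
rect(pad,.01,'pad')
bw=(np.hypot(P[...,0]-.685,P[...,1]+.305)<.03)&(z>.02); rect(bw,.03,'weight')
E
```

```text
head 765 z 0.0847 mean [ 0.4519 -0.2093] rect ((458.0890197753906, -146.12112426757812), (213.97540283203125, 46.701839447021484), 84.16686248779297)
wood 1091 z 0.0589 mean [ 0.3805 -0.2842] rect ((380.5333557128906, -284.1632080078125), (130.91038513183594, 22.939876556396484), 38.30845642089844)
handle dir [0.78776354 0.61597776] 38.02300066580574 head offset 0.01500766247149031 proj [np.float64(-0.16778381467332573), np.float64(-0.03681736850767651)]
pin 1409 z 0.9717 mean [ 0.5603 -0.3413] rect ((592.3547973632812, -345.15814208984375), (806.06689453125, 1098.4219970703125), 1.4734153747558594)
housing 1704 z 0.9717 mean [ 0.5522 -0.3393] rect ((594.7388916015625, -345.4149169921875), (829.7294921875, 1130.6668701171875), 1.473415732383728)
wall 2838 z 0.0339 mean [ 0.5886 -0.3187] rect ((617.5446166992188, -309.19171142578125), (358.36041259765625, 167.82388305664062), 72.22665405273438)
cass dark 727 z 0.0373 mean [ 0.5538 -0.4208] rect ((553.9185180664062, -416.785888671875), (100.03583526611328, 47.39224624633789), 71.47454071044922)
blue 94 z 0.027 mean [ 0.5174 -0.4665] rect ((545.7903442382812, -689.2579345703125), (166.1366424560547, 521.3471069335938), 23.944005966186523)
[[ 0.51114029 -0.33640856  0.97169238]
 [ 0.51114029 -0.33640856  0.97169238]
 [ 0.51114029 -0.33640856  0.97169238]
 [ 0.51114029 -0.33640856  0.97169238]
 [ 0.51671804 -0.41900226  0.02143032]]
pad 2251 z 0.01 mean [ 0.454  -0.2241] rect ((447.45440673828125, -225.4794921875), (115.46133422851562, 114.48250579833984), 17.220348358154297)
weight 345 z 0.0292 mean [ 0.6901 -0.3042] rect ((690.42529296875, -304.5234375), (35.26462936401367, 34.807167053222656), 1.7682801485061646)<stdin>:7: DeprecationWarning: Arrays of 2-dimensional vectors are deprecated. Use arrays of 3-dimensional vectors instead. (deprecated in NumPy 2.0)
```

View pics/m1.png

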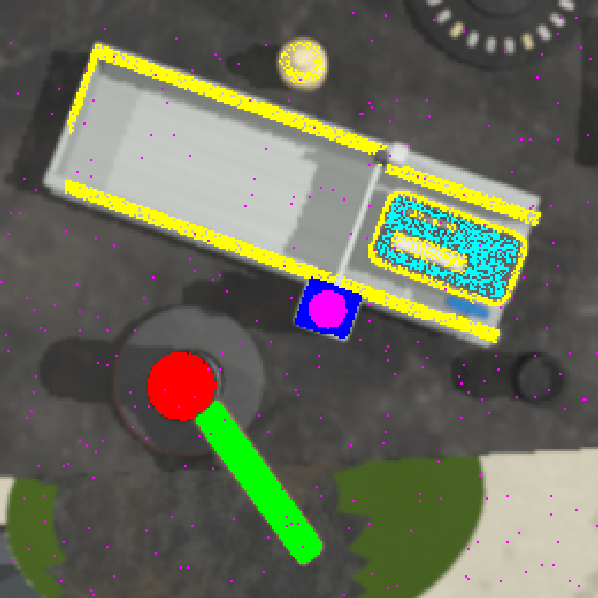

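```bash
python3 - <<'E'
from meas import *
im=load('top0'); P,wood,head=mallet(im); z=P[...,2]; px=im['pixels'].astype(int); ok=im['depth']>0
def big(m):
    m=(m&ok).astype(np.uint8); n,l,s,c=cv2.connectedComponentsWithStats(m); return l==1+np.argmax(s[1:,4])
def rect(m,zz,name):
    v,u=np.nonzero(m); q=onplane(im,np.c_[u,v],zz)[:,:2]
    c,s,a=cv2.minAreaRect((q*1000).astype(np.float32)); print(name,len(u),'z',np.median(P[m][:,2]).round(4),'mean',q.mean(0).round(4),'rect',np.round([*c,*s,a],1)); return q
h=rect(big(head),.0847,'head')
w=rect(big(wood),.059,'wood')
pin=big((np.hypot(P[...,0]-.5075,P[...,1]+.33)<.03)&(z>.075)); pq=rect(pin,.086,'pin').mean(0)
hs=big(((np.hypot(P[...,0]-.5075,P[...,1]+.33)<.045)&(z>.05)&(z<.07))|pin); rect(hs,.058,'housing')
pad=(np.hypot(P[...,0]-.45,P[...,1]+.235)<.075)&(z>.005)&(z<.015)&ok; rect(big(pad),.01,'pad')
q=P[big(pad)]
wall=(P[...,0]>.46)&(P[...,0]<.72)&(P[...,1]>-.5)&(P[...,1]<-.13)&(z>.031)&(z<.0365)&(px.min(2)>110)&ok
# split wall by lane y
th=np.radians(72.2); ex=np.array([np.cos(th),np.sin(th)]); ey=np.array([-ex[1],ex[0]])
o=pq-.068*ey; W=P[wall][:,:2]; L=np.c_[(W-o)@ex,(W-o)@ey]
for n,s in [('+',(abs(L[:,1]-.047)<.012)),('-bay',(abs(L[:,1]+.057)<.012)&(L[:,0]>.01)),('-ent',(abs(L[:,1]+.048)<.012)&(L[:,0]<-.02))]:
    f=np.polyfit(L[s,0],L[s,1],1); print(n,s.sum(),'slope deg',np.degrees(np.arctan(f[0])),'y',f[1],'x',L[s,0].min(),L[s,0].max(),'y rng',np.percentile(L[s,1],[3,97]))
c=(P[...,0]>.49)&(P[...,0]<.6)&(P[...,1]>-.49)&(P[...,1]<-.34)&(z>.034)&(z<.044)&(ok); 
cl=np.c_[(P[...,:2]-o).reshape(-1,2)@ex,(P[...,:2]-o).reshape(-1,2)@ey].reshape(480,640,2)
c&=(abs(cl[...,1])<.038)&(cl[...,0]<-.008); cq=rect(big(c),.037,'cass')
cc=np.array(cv2.minAreaRect((cq*1000).astype(np.float32))[0])/1000
print('lane o',o,'cass lane',(cc-o)@ex,(cc-o)@ey, np.percentile((cq-o)@ex,[1,99]),np.percentile((cq-o)@ey,[1,99]))
E
```

```text
head 684 z 0.0847 mean [ 0.4497 -0.2286] rect [ 450.  -228.5   45.5   47.5   46.7]
wood 1091 z 0.0589 mean [ 0.3804 -0.2842] rect [ 380.5 -284.1  131.    23.    38.3]
pin 213 z 0.0864 mean [ 0.5062 -0.3295] rect [ 506.3 -329.3   26.2   25.    46.7]
housing 508 z 0.0601 mean [ 0.5065 -0.3293] rect [ 506.2 -329.7   40.    35.7   73.3]
pad 2248 z 0.01 mean [ 0.454  -0.2241] rect [ 449.7 -224.5  109.5  115.    36.3]
+ 1000 slope deg 0.22577049386571454 y 0.046554475886588655 x -0.12562811513578576 0.2171353704975277 y rng [0.04215679 0.05167942]
-bay 671 slope deg 0.13490788817987967 y -0.056531523201652195 x 0.010363830650232634 0.23246709691929418 y rng [-0.06112953 -0.05167842]
-ent 295 slope deg 0.04291065245217394 y -0.04675445388760794 x -0.12597434629384704 -0.020191888548360036 y rng [-0.05164129 -0.04215557]
cass 1838 z 0.0367 mean [ 0.5532 -0.417 ] rect [ 552.8 -418.4  108.6   59.    73.2]
lane o [ 0.57091715 -0.3502563 ] cass lane -0.07038693282854173 -0.003621946062731717 [-0.12136173 -0.01750911] [-0.03039227  0.02302368]
```

Top-view depth gives:
- **Lane:** origin about (0.571,-0.350), yaw about 72.3°.
- **Cassette:** about 70 mm before the gate.
- **Mallet:** head (0.450,-0.229), handle yaw about 38°.
- **Pin:** (0.506,-0.3295,0.086).

I'll cross-check the heights against the side view by triangulating.

```bash
python3 - <<'E'
from h import *
im=load('side0')
K=np.array([[im['fx'],0,im['cx']],[0,im['fy'],im['cy']],[0,0,1.]],float); C=np.linalg.inv(im['W'])
def proj(p): return cv2.projectPoints(np.array(p,float).reshape(-1,3),cv2.Rodrigues(C[:3,:3])[0],C[:3,3],K,im['D'].astype(float))[0].reshape(-1,2)
a=cv2.imread('pics/side0.png')
pts=dict(pin=(.5063,-.3295,.086),head=(.450,-.2287,.0855),hend=(.3285,-.3245,.0595),cass=(.5528,-.4184,.037),pad=(.450,-.225,.01),grip=(.417,-.2545,.0595))
for k,p in pts.items():
    u=proj(p)[0]; print(k,u.round(1),depthpts(im,[u.round()]).round(4)); cv2.circle(a,tuple(int(round(x*16)) for x in u),24,(0,0,255),-1,cv2.LINE_AA,4)
cv2.imwrite('pics/s1.png',cv2.resize(a[200:360,170:390],None,fx=3.5,fy=3.5,interpolation=cv2.INTER_CUBIC))
E
```

```text
pin [286.2 242.3] [[ 0.5061 -0.3287  0.0863]]
head [240.2 224.6] [[ 0.4489 -0.2312  0.0859]]
hend [186.5 275.5] [[ 0.3295 -0.3225  0.059 ]]
cass [330.6 285.3] [[ 0.5545 -0.4161  0.0357]]
pad [242.8 257.6] [[ 0.4431 -0.2561  0.0279]]
grip [227.8 246. ] [[ 0.4175 -0.2537  0.059 ]]
```

View pics/s1.png

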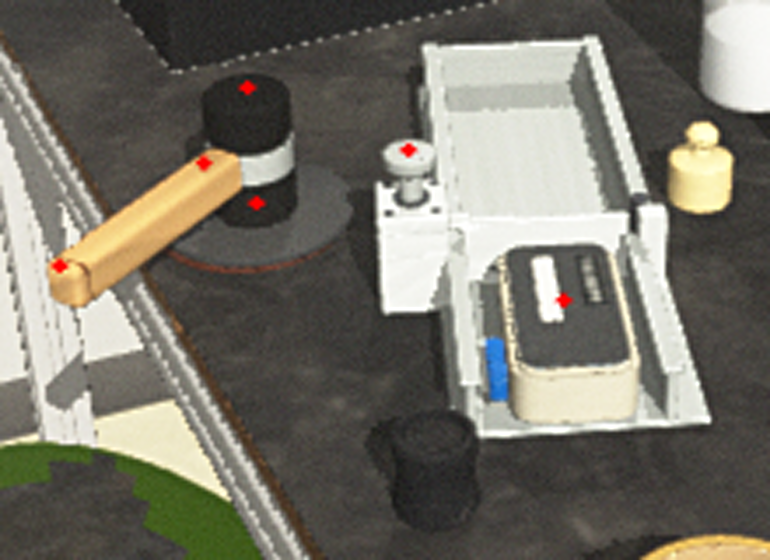

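Both views agree to about 2 mm, and the projected points land on the pin, head, handle and cassette. Next, plan the push.

```bash
cat >> h.py <<'E'
th=np.radians(72.35); ex=np.array([np.cos(th),np.sin(th),0]); ey=np.array([-ex[1],ex[0],0]); O=np.array([.5711,-.3502,0])
def lane(x,y,z): return O+x*ex+y*ey+np.array([0,0,z])
def down(yd):  # tool y along yd, z down
    yd=np.array(yd,float); yd/=np.linalg.norm(yd); z=np.array([0,0,-1.]); x=np.cross(yd,z)
    return R.from_matrix(np.c_[x,yd,z]).as_quat()
E
python3 - <<'E'
from h import *
print(r.current_q())
for s in (1,-1):
  for p in [lane(-.165,-.004,.16),lane(-.165,-.004,.036),lane(.091,-.004,.036),lane(.091,-.004,.16)]:
    q=r.inverse_kinematics(list(p),list(down(s*ey))); print(s,p.round(3),None if q is None else np.round(q,2))
mx=np.array([np.cos(np.radians(38.1)),np.sin(np.radians(38.1)),0]); my=np.array([-mx[1],mx[0],0])
for s in (1,-1):
  for p in [(.417,-.255,.15),(.417,-.255,.0505),(.473,-.355,.2),(.473,-.355,.1)]:
    q=r.inverse_kinematics(list(p),list(down(s*my))); print('m',s,p,None if q is None else np.round(q,2))
E
```

```text
[-1.31755376e+00  3.51122659e-01  1.65226755e+00 -3.64362539e-05
  1.13908751e+00 -8.46363597e-02]
1 [ 0.525 -0.509  0.16 ] [-0.83  0.77  1.19 -0.    1.18  2.62]
1 [ 0.525 -0.509  0.036] [-0.83  0.92  1.24 -0.    0.99  2.62]
1 [ 0.603 -0.265  0.036] None
1 [ 0.603 -0.265  0.16 ] None
-1 [ 0.525 -0.509  0.16 ] [-0.83  0.77  1.19 -0.    1.18 -0.53]
-1 [ 0.525 -0.509  0.036] [-0.83  0.92  1.24 -0.    0.99 -0.53]
-1 [ 0.603 -0.265  0.036] [-0.48  0.81  1.48 -0.    0.86 -0.18]
-1 [ 0.603 -0.265  0.16 ] [-0.48  0.64  1.43 -0.    1.07 -0.18]
m 1 (0.417, -0.255, 0.15) None
m 1 (0.417, -0.255, 0.0505) None
m 1 (0.473, -0.355, 0.2) None
m 1 (0.473, -0.355, 0.1) None
m -1 (0.417, -0.255, 0.15) [-0.64  0.38  1.9  -0.    0.86  0.26]
m -1 (0.417, -0.255, 0.0505) [-0.64  0.56  1.94 -0.    0.63  0.26]
m -1 (0.473, -0.355, 0.2) [-0.72  0.48  1.59 -0.    1.07  0.18]
m -1 (0.473, -0.355, 0.1) [-0.72  0.62  1.66 -0.    0.87  0.18]
```

```bash
python3 - <<'E'
from h import *
Q=list(down(-ey))
r.set_gripper(0.3,40)
r.move_to(list(lane(-.165,-.004,.16)),Q); print(r.current_t())
grab('wrist','w1')
r.move_linear(list(lane(-.165,-.004,.036)),vel=.15)
grab('side','s2'); print(r.current_t(),r.current_opening(),r.current_contact_force())
E
```

```text
2.0833
3.1583 0.29835356520537826 [-0.00995857 -0.17309735  0.10727244]
```

View pics/w1.png

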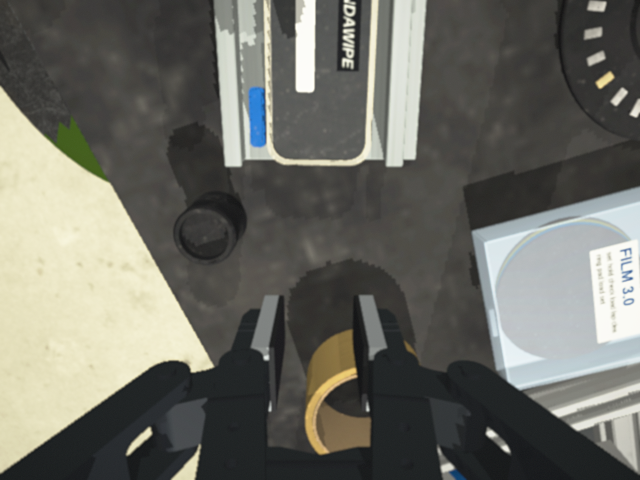

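View pics/s2.png

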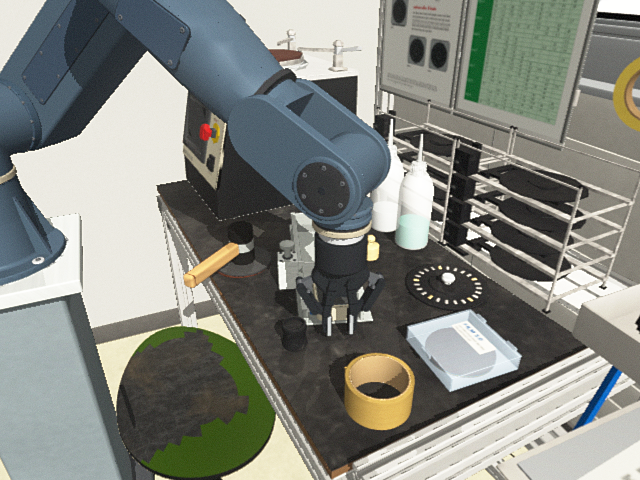

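In the wrist view the cassette's rear edge is at about (320,163), flush with the entry, and both fingertips at columns 270 and 365 line up with it. Start pushing.

```bash
python3 - <<'E'
from h import *
for x in (-.14,-.1,-.04):
    r.move_linear(list(lane(x,-.005,.036)),vel=.1); print(x,np.round(r.current_contact_force(),2),r.current_t())
grab('top','t3'); grab('side','s3')
E
```

```text
-0.14 [ 0.65 -0.07 -0.37] 3.5583
-0.1 [-0.88 -1.37  0.68] 4.1083
-0.04 [0.95 0.84 0.43] 4.8583
```

View pics/s3.png

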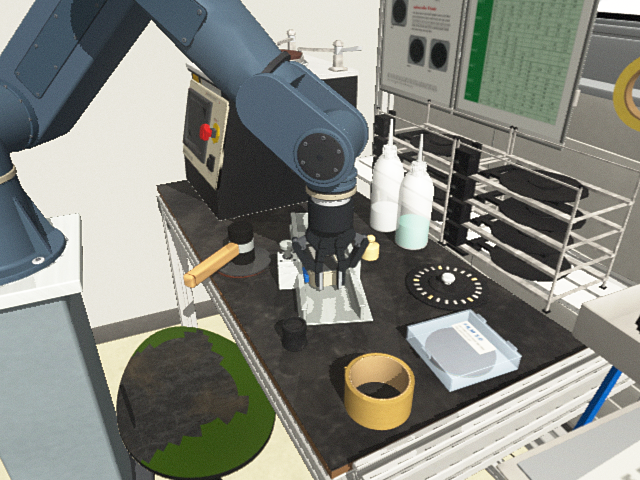

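View pics/t3.png

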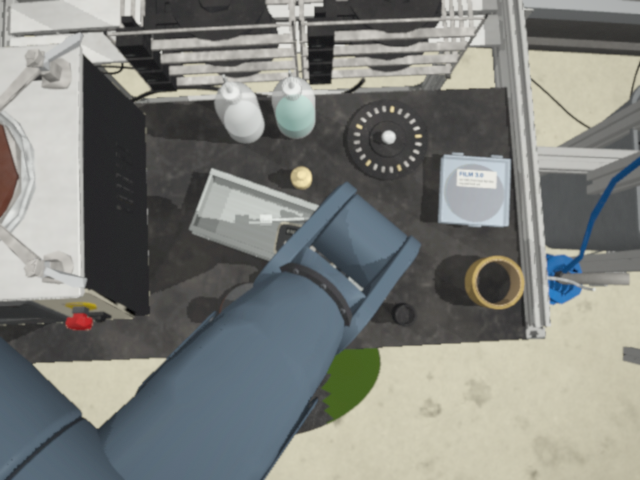

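The gate leaf at about (265,218) has swung into the bay with the cassette following. Continue the push to the end.

```bash
python3 - <<'E'
from h import *
for x in (.03,.091):
    r.move_linear(list(lane(x,-.005,.036)),vel=.08); print(x,np.round(r.current_contact_force(),2),r.current_t())
r.sleep(.2)
r.move_linear(list(lane(.089,-.005,.036)),vel=.05)
r.move_linear(list(lane(.089,-.005,.13)),vel=.2)
grab('wrist','w4');grab('side','s4'); print(r.current_t())
E
```

```text
0.03 [-0.25  0.64 -0.37] 5.9833
0.091 [0.04 1.39 0.22] 6.8917
8.0583
```

View pics/s4.png

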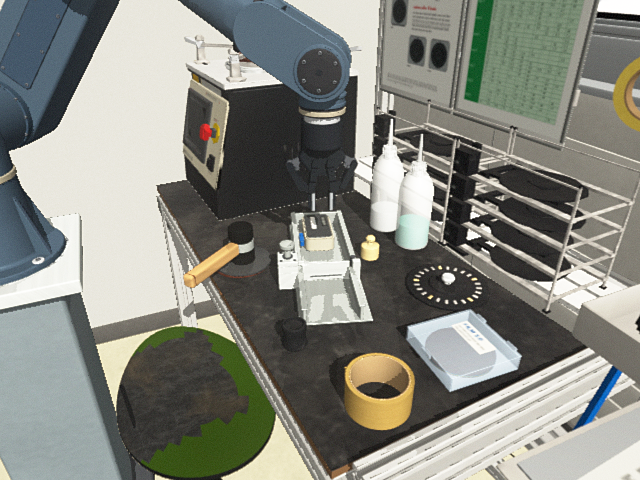

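View pics/w4.png

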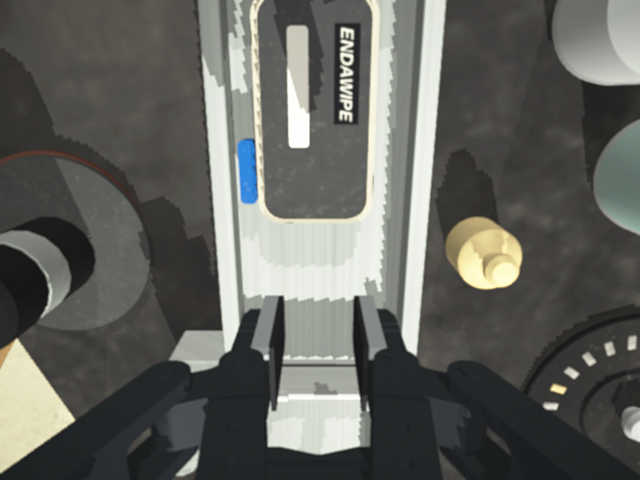

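The side view shows the gate leaf shut across the lane at about (330,267), with the cassette beyond it. I'll check that numerically, then go above the mallet and measure again.

```bash
cat >> h.py <<'E'
def mdir(deg):
    a=np.radians(deg); mx=np.array([np.cos(a),np.sin(a),0]); return mx,np.array([-mx[1],mx[0],0])
E
python3 - <<'E'
from meas import *
im=load('w4'); 
for uv in [(316,219),(262,210),(365,205)]:
    p=onplane(im,[uv],.034)[0]-O; print('cass rear pt lane',p@ex,p@ey)
mx,my=mdir(38.1)
r.set_gripper(0.6,40)
r.move_to([.417-.0*mx[0],-.255,.2],list(down(-my)))
a=grab('wrist','w5')
im=grab('top','t5'); print(r.current_t())
P=cloud(a); Z=P[...,2]; px=a['pixels'].astype(int); ok=a['depth']>0.1
w=ok&(px[...,0]>px[...,2]+50)&(Z>.05)&(Z<.068)&(np.hypot(P[...,0]-.417,P[...,1]+.255)<.2)
print('wood z',np.median(Z[w]),w.sum())
v,u=np.nonzero(w); q=onplane(a,np.c_[u,v],.0595)[:,:2]; print(cv2.minAreaRect((q*1000).astype(np.float32)))
h=ok&(Z>.08)&(Z<.093)&(np.hypot(P[...,0]-.45,P[...,1]+.229)<.04)&(px.max(2)<90)
v,u=np.nonzero(h); q=onplane(a,np.c_[u,v],.0855)[:,:2]; print('head',len(q),np.median(Z[h]),cv2.minEnclosingCircle((q*1000).astype(np.float32)))
pd=ok&(Z>.006)&(Z<.014)&(np.hypot(P[...,0]-.45,P[...,1]+.229)<.075);v,u=np.nonzero(pd); q=onplane(a,np.c_[u,v],.01)[:,:2]; print('pad',np.median(Z[pd]),cv2.minEnclosingCircle((q*1000).astype(np.float32)))
E
```

```text
cass rear pt lane 0.1066428798006581 -0.0030457010071063524
cass rear pt lane 0.11156180055408682 0.025208510374199473
cass rear pt lane 0.11421561165710685 -0.028617844185389405
9.3417
wood z 0.05804480614340557 5130
((379.34722900390625, -283.78424072265625), (123.13340759277344, 21.370559692382812), 38.435150146484375)
head 5514 0.08378515714096103 ((449.4612121582031, -228.41339111328125), 23.493478775024414)
pad 0.008906289813438939 ((449.4615173339844, -226.23072814941406), 55.68731689453125)
```

View pics/w5.png

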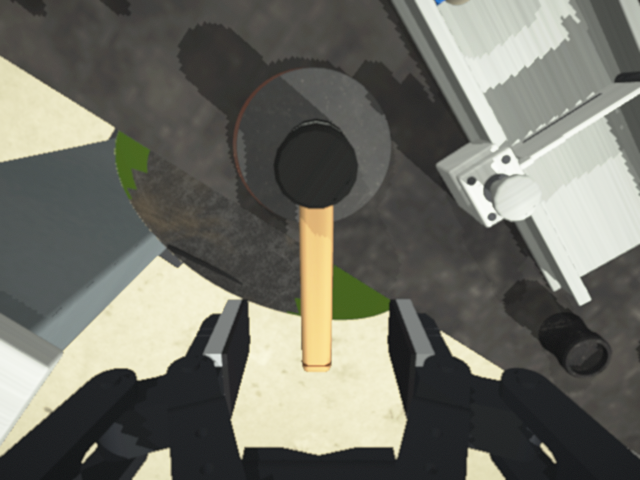

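View pics/t5.png

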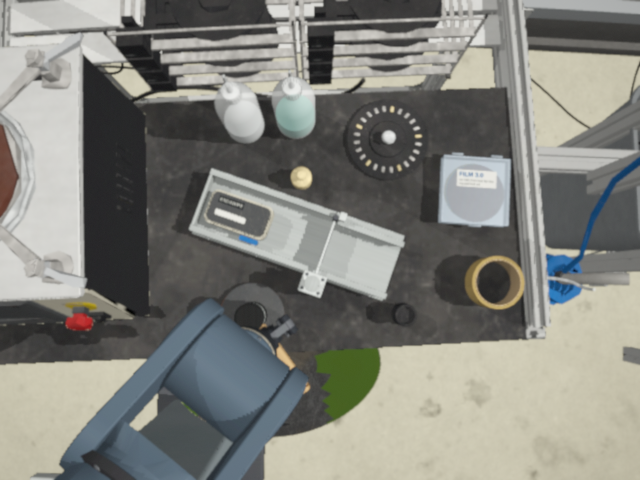

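The top view shows the cassette resting deep in the bay (centre about 163 mm), the gate line shut from (341,216) to (318,270), and the pin up. The wrist view shows the head at (315,165) with the handle centred between the jaws. Grasp it.

```bash
python3 - <<'E'
from h import *
mx,my=mdir(38.3); Q=list(down(-my))
H=np.array([.4497,-.2285,0]); G=H-.042*mx
r.move_to([G[0],G[1],.12],Q)
r.move_linear([G[0],G[1],.0505],vel=.12)
print(np.round(r.current_contact_force(),2))
r.set_gripper(0.0,110); print(r.current_opening(),np.round(r.current_contact_force(),2),r.current_tool_pos(),r.current_t())
p=r.current_tool_pos()
r.move_linear([p[0],p[1],.09],vel=.1)
r.sleep(.2)
print(np.round(r.current_contact_force(),2),np.round(r.current_torque(),3))
r.move_linear([p[0],p[1],.2],vel=.2)
grab('side','s6');grab('wrist','w6');print(r.current_t(),r.current_opening())
E
```

```text
[ 0.02 -0.58  0.63]
0.23925977501171797 [-2.53  1.13  9.83] [ 0.41703933 -0.25478456  0.05146231] 10.8583
[-0.51  0.07 -3.56] [-0.16   0.004 -0.009]
12.4 0.23763442543683957
```

View pics/s6.png

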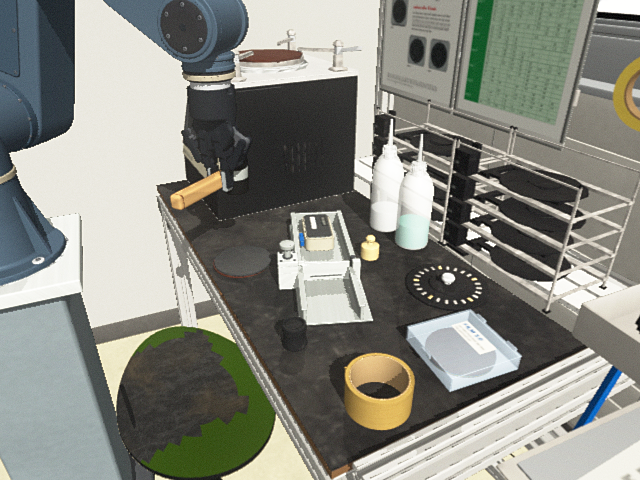

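View pics/w6.png

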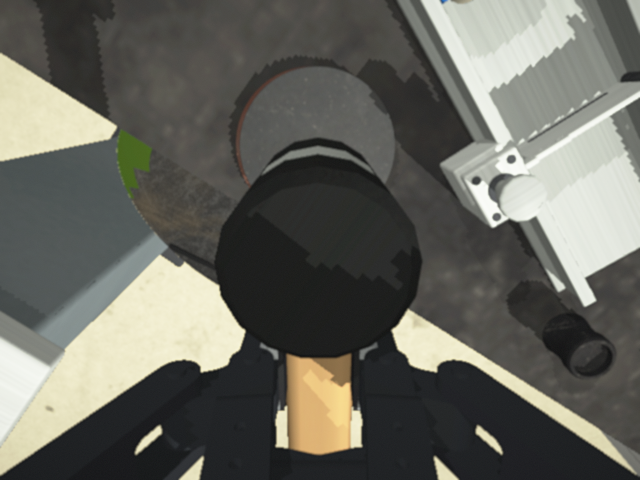

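The mallet is held with its head in view at (318,260) and the pad now clear at (318,130). Check the tilt of the mallet in the grip, and get the pad's centre.

```bash
python3 - <<'E'
from meas import *
a=load('w6'); P=cloud(a); Z=P[...,2]; px=a['pixels'].astype(int); d=a['depth']
m=np.zeros((480,640),bool); m[200:330,250:390]=1; m&=(px.max(2)<90)&(d>.05)
q=P[m]; s=abs(q[:,2]-np.median(q[:,2]))<.012; q=q[s]; c=q.mean(0); n=np.linalg.svd(q-c,full_matrices=False)[2][2]; n*=np.sign(n[2]); mx,my=mdir(38.3)
print('head top',c,'normal',n,'pitch along mx deg',np.degrees(n@mx),'roll',np.degrees(n@my),len(q),'res',np.std((q-c)@n))
# pad from side view by colour/depth
im=load('s6'); P=cloud(im); Z=P[...,2]
pd=(im['depth']>0)&(Z>.0065)&(Z<.014)&(np.hypot(P[...,0]-.45,P[...,1]+.226)<.068)
n,l,st,cc=cv2.connectedComponentsWithStats(pd.astype(np.uint8)); k=1+np.argmax(st[1:,4]); v,u=np.nonzero(l==k)
q=onplane(im,np.c_[u,v],.01)[:,:2]; print('pad side',len(q),cv2.minEnclosingCircle((q*1000).astype(np.float32)),cv2.fitEllipse(cv2.convexHull((q*1000).astype(np.float32))))
w=(im['depth']>0)&(im['pixels'][...,0].astype(int)>im['pixels'][...,2]+50)&(Z>.15)&(np.hypot(P[...,0]-.38,P[...,1]+.29)<.15)
q=P[w]; u1=np.linalg.svd(q-q.mean(0),full_matrices=False)[2][0]; print('handle dir',u1)
print(r.current_tool_pos())
E
```

```text
head top [ 0.45019632 -0.22757307  0.23086734] normal [ 0.00120919 -0.00174797  0.99999774] pitch along mx deg -0.007701073996503467 roll -0.12153534739668909 18116 res 0.0005711754094683017
pad side 1373 ((448.00238037109375, -231.796142578125), 58.09888458251953) ((447.6240539550781, -231.5703125), (111.5928955078125, 116.03495788574219), 165.1405487060547)
handle dir [-0.38268062 -0.20624499 -0.90056568]
[ 0.41642691 -0.25433554  0.19849012]
```

```bash
python3 - <<'E'
from h import *
mx,my=mdir(38.3); Q=list(down(-my))
p=np.array([.4727,-.3557])
r.move_to([*p,.2],Q)
r.move_linear([*p,.165],vel=.15)
r.sleep(.2); c=np.array(r.current_tool_pos()); print(c,np.round(r.current_contact_force(),1))
grab('side','s7')
E
```

```text
[ 0.47305694 -0.3558661   0.16609476] [-0.4  1.1 -3.4]
```

View pics/s7.png

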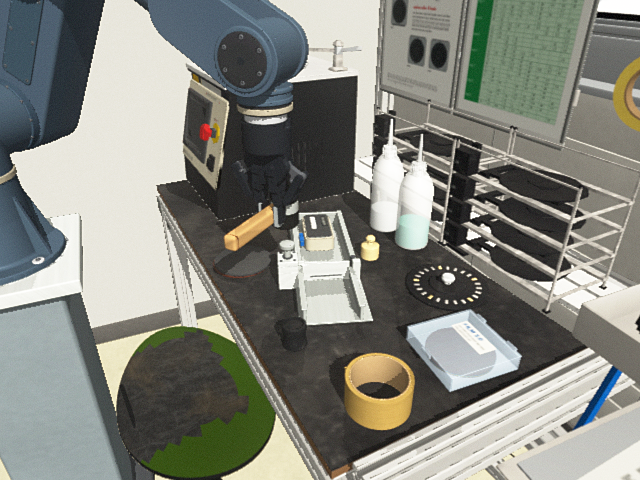

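The head hangs straight over the pin at about (288,245). Strike.

```bash
python3 - <<'E'
from h import *
p=[.4727,-.3557]
r.move_linear([*p,.106],vel=.25)
print(np.round(r.current_contact_force(),1),np.round(r.current_tool_pos(),4)); r.sleep(.1)
print(np.round(r.current_contact_force(),1),np.round(r.current_tool_pos(),4))
r.move_linear([*p,.17],vel=.2); r.sleep(.1)
r.move_linear([p[0]-.08,p[1]+.06,.2],vel=.3)
t=grab('top','t8');grab('side','s8');print(r.current_t(),r.current_opening())
from meas import cloud
for n in ('t8','s8'):
    im=load(n);P=cloud(im);m=(np.hypot(P[...,0]-.5063,P[...,1]+.3295)<.009)&(im['depth']>0);print(n,m.sum(),np.percentile(P[m][:,2],[10,50,90]) if m.any() else '')
E
```

```text
[ 0.1 -0.2 -3.5] [ 0.4726 -0.3557  0.1058]
[-0.1  0.3 -3.9] [ 0.4728 -0.3557  0.1065]
15.2167 0.23572985911319821
t8 95 [0.0647535  0.06653886 0.06875174]
s8 43 [0.06506991 0.06583863 0.0665455 ]
```

View pics/s8.png

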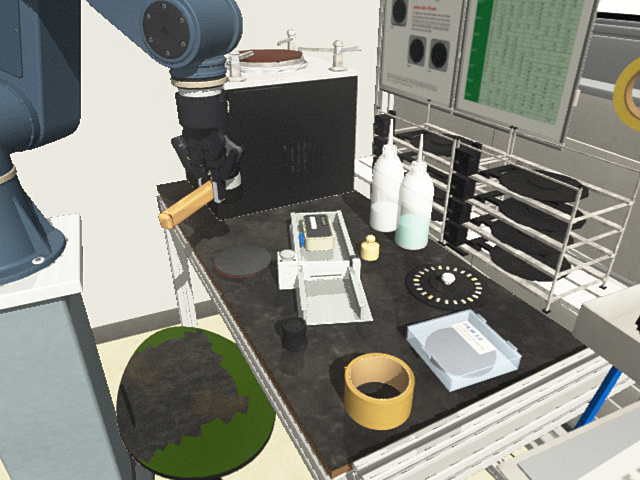

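The pin's top now reads 0.0665 m (top view) and 0.0658 m (side view), against about 0.0864 before, so it is fully down. Check the grip tilt and the pad again, then place the mallet.

```bash
python3 - <<'E'
from meas import *
mx,my=mdir(38.3); Q=list(down(-my))
H=np.array([.4495,-.2280,0]); G=H-.0425*mx
r.move_to([G[0],G[1],.16],Q)
a=grab('wrist','w9'); P=cloud(a); px=a['pixels'].astype(int); d=a['depth']
m=np.zeros((480,640),bool); m[200:330,250:390]=1; m&=(px.max(2)<90)&(d>.05)
q=P[m]; q=q[abs(q[:,2]-np.median(q[:,2]))<.012]; c=q.mean(0); n=np.linalg.svd(q-c,full_matrices=False)[2][2]; n*=np.sign(n[2])
print('head',c,'pitch',np.degrees(n@mx),'roll',np.degrees(n@my),r.current_tool_pos())
im=load('t8'); P=cloud(im); Z=P[...,2]
pd=(im['depth']>0)&(Z>.006)&(Z<.014)&(np.hypot(P[...,0]-.45,P[...,1]+.228)<.07)
nn,l,st,cc=cv2.connectedComponentsWithStats(pd.astype(np.uint8)); k=1+np.argmax(st[1:,4]); v,u=np.nonzero(l==k)
q=onplane(im,np.c_[u,v],.01)[:,:2]; print('pad top',len(q),cv2.minEnclosingCircle((q*1000).astype(np.float32)))
r.move_linear([G[0],G[1],.06],vel=.12); r.sleep(.15)
f0=np.array(r.current_contact_force()); z=.056
while z>.045:
    r.move_linear([G[0],G[1],z],vel=.03); f=np.array(r.current_contact_force()); print(round(z,4),np.round(f-f0,1),np.round(r.current_tool_pos()[2],4))
    if f[2]-f0[2]>4: break
    z-=.001
print(r.current_t())
E
```

```text
head [ 0.45191816 -0.2255712   0.19649502] pitch -1.9376064955556798 roll -0.13619632206813592 [ 0.41661753 -0.25456899  0.15955284]
pad top 2484 ((448.9162292480469, -225.34939575195312), 57.365135192871094)
0.056 [ 0.1 -0.7 -0.6] 0.0559
0.055 [ 0.4  0.  -0.3] 0.055
0.054 [-0.2 -0.5 -0.3] 0.0539
0.053 [-0.4 -0.1 -1.6] 0.0529
0.052 [-0.8 -0.1  0.5] 0.0519
0.051 [-0.8 -0.7  1.2] 0.0509
0.05 [-0.1 -0.5 -0.3] 0.0499
0.049 [-0.4  0.3 -0.8] 0.049
0.048 [-2.7  0.4  7.4] 0.0484
19.0417
```

Contact with the pad at TCP z ≈ 0.048. The blow turned the mallet about 2° in the grip, so it will level itself on release. Release gently and back away upward.

```bash
python3 - <<'E'
from meas import *
r.set_gripper(0.4); r.sleep(.2); r.set_gripper(0.6)
p=r.current_tool_pos(); print(np.round(r.current_contact_force(),2))
r.move_linear([p[0],p[1],.2],vel=.15); r.sleep(.2)
a=grab('wrist','w10'); P=cloud(a); px=a['pixels'].astype(int); Z=P[...,2]
h=(a['depth']>.05)&(Z>.075)&(Z<.093)&(np.hypot(P[...,0]-.45,P[...,1]+.228)<.04)&(px.max(2)<90)
q=P[h]; c=q.mean(0); n=np.linalg.svd(q-c,full_matrices=False)[2][2]; n*=np.sign(n[2]); print('head',c,np.degrees(np.arccos(n[2])))
r.move_linear([p[0]-.1,p[1]-.1,.25],vel=.3)
grab('top','t10');grab('side','s10');print(r.current_t())
E
```

```text
[-0.37  0.17 -0.15]
head [ 0.4512367  -0.22662699  0.08360289] 0.6327542292063765
22.0
```

View pics/s10.png

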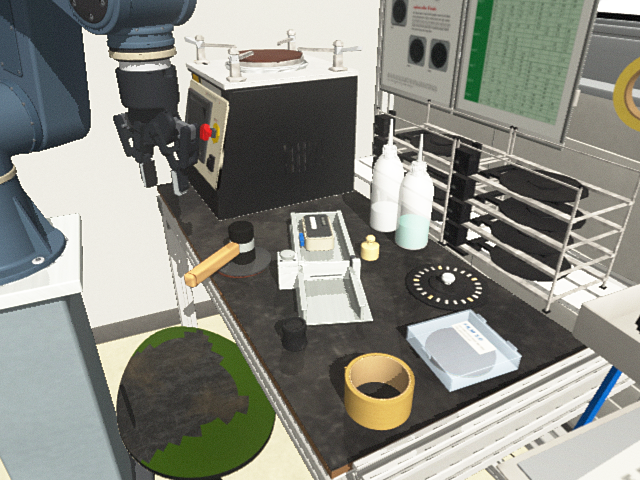

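View pics/t10.png

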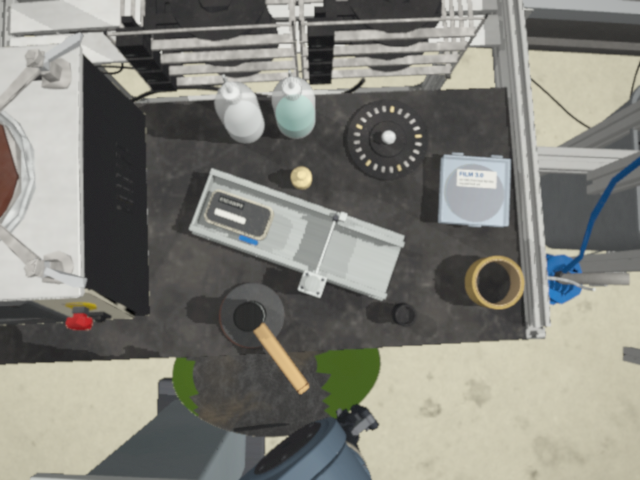

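In both views the mallet stands upright on its pad, head at (250,316) in the top view. The gate is shut, the cassette is in the bay, and the weight (301,178) and loupe (403,314) haven't moved. One last check of the pin height, then hand in.

```bash
python3 - <<'E'
from meas import *
ok=True
for n in ('t10','s10'):
    im=load(n);P=cloud(im);m=(np.hypot(P[...,0]-.5063,P[...,1]+.3295)<.009)&(im['depth']>0);z=np.median(P[m][:,2]);print(n,z); ok&=z<.0675
if ok: r.hand_in(); print('handed in',r.current_t())
E
```

```text
t10 0.0665237021726447
s10 0.06619434427710796
the job is handed in; nothing more can be done
the job is handed in; nothing more can be done
```

The job is done and handed in, about 22 s in on the robot's clock; the system confirmed the hand-in but gave no verdict.

**What I did:** I pushed the cassette along the lane floor with two part-open fingers, through the gate and into the bay. The gate then swung shut behind it. I gripped the mallet by its handle, drove the pin down with one blow, stood the mallet back on its pad and let go.

**What the last checks showed:**
- **Cassette:** its rear edge measured about 107 mm past the gate line, so its middle is at about 163 mm. The gate looks shut in the top and side views.
- **Pin:** its top is at 66.5 mm (top view) and 66.2 mm (side view), against about 86.4 mm before the blow. That is the full 20 mm of travel.
- **Mallet:** it stands within about 0.6° of upright, with its head about 2–6 mm from the pad's centre.
- **Weight and loupe:** both are at the same picture positions as at the start.

**What disagreed or went slightly off:**
- The side view put the pad's centre about 6 mm away from where the top and wrist views put it. I stood the mallet between the two, well inside the 35 mm tolerance.
- The blow turned the mallet about 2° in the grip. It levelled itself when released.
- I didn't record the pin's speed or the contact force during the blow. That it was brisk enough rests on the commanded mean speed of 0.25 m/s.

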